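# Pin two adapter boards to their base

## Robot

A 7-joint arm with a two-finger parallel gripper is mounted at the origin on a cart in front of the work surface, level with it; the furniture and walls round the work are solid. World frame = base frame: x ahead of the robot, y to its left, z up, the work surface at z = 0. Lengths are in m, angles in degrees, forces in N, time in s.
With the tool pointing down it reaches from about 0.35 to 0.9 m from the base axis. Payload 7.2 kg.
Tool frame: the origin (TCP) lies at the very end of the fingers, on their centre line; the grasp point (between the pads) lies 19 mm behind it (robot.tcp_to_grasp is the distance from the TCP to the grasp point, in m); z points along the fingers, y is the line along which they close (so a half turn about z gives the same grasp; the last joint's range is limited). The gripper opens to 85 mm and grips with 20 to 120 N. Pads are 22 mm wide; open, the fingers measure 114 mm over their backs; the gripper's body (76 mm by 85 mm) begins 54 mm behind the grasp point. The pads swing forward as they close: fully open they stand 13 mm farther back than shut.
Start: joints at [-80.799, 23.554, -0.728, 91.456, 0.321, 64.991, -4.71], TCP at [0.142, 0.609, 0.231] pointing down, gripper open.
Joint ranges: [-169.25, 169.25], [-16.82, 113.86], [-84.01, 82.57], [7.8, 145.47], [-59.2, 239.2], [7.22, 106.19], [-163.78, 163.78]. Speed limits (degrees/s): [136.94, 136.94, 172.46, 172.46, 180, 180, 180].

## Interface

Orientations are given as [roll, pitch, yaw] about the fixed x, y, z axes, in that order (R = Rz(yaw) Ry(pitch) Rx(roll)).
In Python, from plant import robot, claw, ik, telemetry, optics, workorder gives the robot as it stands. The module is installed in compiled form; this text tells all that it offers. Calls block until the motion is done:
- robot.goto(position, orientation): joint-space move of the TCP to a pose.
- robot.movel(position, vel=0.15, ori=None): straight line of the TCP; ori=None keeps the orientation; vel is the mean speed in m/s.
- robot.movej(angles): joint-space move.
- claw.gripper_to(opening, grip_force=None): finger opening in m; grip_force is the grip in N (None keeps the last); returns when the fingers have stopped.
- robot.pause(seconds).
- ik(position, orientation): joint angles nearest the present ones, or None.
- telemetry.read_state(): the state.
- optics.snapshot(name): name is "scene" or "top" or "wrist"; returns the picture (480x640x3 uint8, blue, green, red); there is no depth.
- optics.camera_model(name): a dict with "fx", "fy", "cx", "cy" (pixels), "dist" ([k1, k2, p1, p2, k3] as OpenCV has them; the pictures are not rectified), "world_from_camera" (4x4, takes a point from camera to world coordinates); the wrist camera has in their place "mount" (4x4, takes a point from camera to tool coordinates, whose origin is the TCP and whose axes are the flange's). Camera axes: x right, y down, z forward; pixel columns grow to the right and rows downward; lengths in m; the calibration is good to about 2 mm. A picture is of the moment at which its call begins: read the wrist's pose just before it. camera_model takes no time and is no camera call.
A pose or a line that the arm cannot do raises robot.MotionError and nothing moves.
- workorder.hand_in(): hands the job in; it is judged then, once.
Trained networks look in the newest picture that a camera, given by its name, has taken for a name from the list of things; names that differ only in an ending like _2 or _b are one class to them, and where a whole thing is asked for, a point or a joint stands for the part that bears it (a point fixed in the world has none). Each returns a list of dicts, best first, with "confidence" (0 to 1); they miss things now and then, are a little off and sometimes report something else, mostly with a low value. They report only what shows in the picture. A call takes as long as a camera call. They do not tell look-alikes from the thing itself.
- optics.find_in(camera, thing): "extent" ([centre column, centre row, width, height] in pixels, round what is visible of it).
The state is a dict: "t": time; "joint_positions": joint angles; "joint_velocities": joint speeds; "effort": joint torques, N m; "tool_pos": TCP position; "ee_rot": TCP orientation; "force": force on the tool from outside, world axes, zero at the start; "wrist_torque": the same for the moment, N m; "width": finger opening in m; "gripper_force": force on a finger pad.
Only numpy, scipy, OpenCV 4.12 (cv2) and the standard library are available. Lean on these libraries where they do the work, as an engineer would, in place of code of your own. Each camera call takes 0.05 s, during which the arm holds its last target. There are 200 camera calls.

## Task

Take the red-headed locating pin out of its grey stand and push it down through the holes of the green upper board and the brown lower board into the bore of the aluminium base, until its collar sits flush on the green board, then let go. The two boards have swung out of line on their screw, so feel for each hole with the pin's nose and draw the boards into line with it, pressing only gently; leave the capacitor, the relay and the white reel where they are.

Things in the scene. Friction and masses are not known exactly. Their poses are not given: they have to be found in the camera images.
- base: Aluminium block bolted to the bench, 124 x 78 mm, 30 mm high; two boards lie over it. Origin: on the bench under its bore; x runs along the block from the bore towards the pivot screw, z up; it spans x -27 to +97 mm, y -39 to +39 mm. More than 40 N on base or boards harms them.
- bore (a point): Centre of the mouth of the base's bore, on its top face 30 mm above the bench, under both boards; the bore is 11.5 mm wide, 22 mm deep and upright; axes as the base's.
- pivot (a point): Fixed point at the top of the upright pivot screw, 56 mm above the bench, 70 mm from the bore along the base's x. Both boards (96 x 50 mm, 8 mm thick, 11.5 mm hole 70 mm from the pivot) turn about it up to 14 mm either way at the hole, need about 1 N sideways there and stay where left. A pin standing in a board's hole carries the board along when moved sideways.
- upper_level (a point): Fixed point straight above the bore at the height of the green upper board's top face, 50 mm above the bench; axes as the base's. The board spans heights 42 to 50 mm. At the start its hole lies 4 to 13 mm from this point towards the base's +y (on its swing arc about the pivot).
- lower_level (a point): Fixed point straight above the bore at the height of the brown lower board's top face, 40 mm above the bench; axes as the base's. The board spans heights 32 to 40 mm. At the start its hole, hidden under the green board, lies anywhere up to 12 mm from this point to either side along the base's y (on its swing arc), independently of the green board's.
- stand: Grey block fixed to the bench, 56 x 70 mm and 40 mm high, with a 12.5 mm hole in its middle in which the pin stands loosely, its collar on the block's top. Origin: centre of its underside; z up.
- pin_head (a point): Locating pin, 76 mm long, about 60 g, upright in the stand. From the tip up: flat tip 8.6 mm wide, 3 mm taper to the 10 mm steel shank, steel collar 18 mm wide from 36 to 40 mm, red round head 14 mm wide from 40 to 76 mm, to be grasped. This point lies on the pin's axis in the head, 60 mm above the tip; z points from tip to head.
- pin_tip (a point): Centre of the pin's flat tip face, 60 mm below pin_head on its axis; z points from tip to head. Fully home it stands 16 mm below the mouth of the bore.
- capacitor: Blue round capacitor standing on the bench, 22 mm wide, 36 mm high, loose. Origin: centre of its underside.
- relay: Blue box-shaped relay on the bench, 12 x 28 x 19 mm, loose. Origin: centre of its underside.
- reel: White reel lying on the bench, 41 mm wide, 15 mm high, loose. Origin: centre of its underside.
There are look-alikes about, which are no part of the job. What is shaped like the part that bears pin_head but orange or purple is not meant.

How it is judged:
By the outcome, as a careful person would: the job done as asked, in the order asked, and still so for the second after the job is handed in, with the robot touching nothing.
It also fails if it takes over 64 s, if anything falls off the work surface, if the arm or the gripper's body presses on something with over 40 N, if the wrist force passes 120 N, or if a joint passes its speed limit or range.

## Working session

There is one attempt and no reset: what is moved stays moved. The work goes in short steps, each a Python script; the robot and the scene stay as the last script left them, time stands still between calls to the robot, and variables do not carry over. Pictures are saved under pics/ and viewed, at most 10 in all, crops included, and the job is handed in when it is done.

```bash
mkdir -p pics; cat > h.py <<'E'
import numpy as np, cv2
from plant import robot, claw, ik, telemetry, optics, workorder
def cam(name):
    m=optics.camera_model(name); K=np.array([[m["fx"],0,m["cx"]],[0,m["fy"],m["cy"]],[0,0,1.]])
    return m,K,np.array(m["dist"],float)
def T(name):
    m,K,d=cam(name)
    if name!="wrist": return np.array(m["world_from_camera"]),K,d
    from scipy.spatial.transform import Rotation as R
    s=telemetry.read_state(); A=np.eye(4); A[:3,3]=s["tool_pos"]; A[:3,:3]=R.from_euler("xyz",s["ee_rot"],degrees=True).as_matrix()
    return A@np.array(m["mount"]),K,d
def onplane(W,K,d,px,z):
    px=np.array(px,float).reshape(-1,1,2); n=cv2.undistortPoints(px,K,d)[:,0]
    r=np.c_[n,np.ones(len(n))]@W[:3,:3].T; o=W[:3,3]
    return o+r*((z-o[2])/r[:,2])[:,None]
def proj(W,K,d,P):
    C=np.linalg.inv(W); p=np.array(P,float)@C[:3,:3].T+C[:3,3]
    return cv2.projectPoints(p.reshape(-1,1,3),np.zeros(3),np.zeros(3),K,d)[0][:,0]
E
python3 - <<'E'
from h import *
s=telemetry.read_state(); print(s)
for c in("scene","top"):
    im=optics.snapshot(c); cv2.imwrite(f"pics/{c}0.png",im)
    print(c,optics.camera_model(c)["world_from_camera"])
    for t in("base","stand","pin_head","capacitor","relay","reel"):
        print(t,[(np.round(r["extent"]).tolist(),round(r["confidence"],2)) for r in optics.find_in(c,t)])
E
```

```text
{'t': 0.0, 'joint_positions': array([-80.79959884,  23.60096185,  -0.72704001,  91.50655545,
         0.3200849 ,  64.98907435,  -4.70961091]), 'joint_velocities': array([-0.03696699,  0.0247323 ,  0.06195178, -0.04644176,  0.04875494,
       -0.02875404, -0.09835794]), 'effort': array([-2.34339705e-04, -6.00639296e+01,  6.82215728e-01, -2.99415261e+01,
        1.38401147e-02,  1.03806937e-02,  3.43588454e-05]), 'tool_pos': array([0.14167636, 0.60820436, 0.230425  ]), 'ee_rot': array([-1.79905665e+02,  6.53872659e-03,  1.66892036e+02]), 'force': array([ 0.81401516, -0.50279718,  0.57595641]), 'wrist_torque': array([ 0.07315958,  0.0039999 , -0.01290671]), 'gripper_force': 0.0, 'width': 0.0857972047283179}
scene [[-0.83969064 -0.31072805  0.44538489  0.18822237]
 [-0.54301347  0.49170461 -0.68070768  0.63769686]
 [-0.00748284 -0.81343387 -0.58160928  0.59070594]
 [ 0.          0.          0.          1.        ]]
base [([277.0, 329.0, 91.0, 82.0], 0.94)]
stand [([378.0, 222.0, 31.0, 38.0], 0.96)]
pin_head [([382.0, 240.0, 10.0, 41.0], 0.69), ([333.0, 227.0, 11.0, 36.0], 0.58), ([378.0, 203.0, 10.0, 24.0], 0.51)]
capacitor [([315.0, 288.0, 15.0, 29.0], 0.71), ([378.0, 202.0, 8.0, 24.0], 0.35)]
relay [([216.0, 357.0, 16.0, 18.0], 0.49), ([326.0, 215.0, 12.0, 16.0], 0.28)]
reel [([330.0, 215.0, 20.0, 16.0], 0.64)]
top [[ 0.00373449 -0.99898176  0.04496114  0.53724645]
 [-0.99982724 -0.00454876 -0.01802195 -0.00143598]
 [ 0.01820812 -0.04488607 -0.99882616  0.93389203]
 [ 0.          0.          0.          1.        ]]
base []
stand [([401.0, 247.0, 49.0, 44.0], 0.56)]
pin_head [([355.0, 221.0, 11.0, 10.0], 0.65), ([359.0, 271.0, 10.0, 14.0], 0.57), ([405.0, 248.0, 9.0, 6.0], 0.43)]
capacitor []
relay []
reel [([394.0, 197.0, 21.0, 21.0], 0.8)]
```

View pics/top0.png

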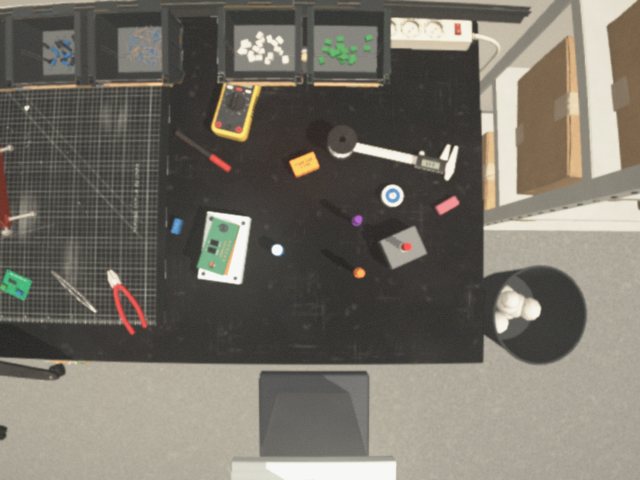

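View pics/scene0.png

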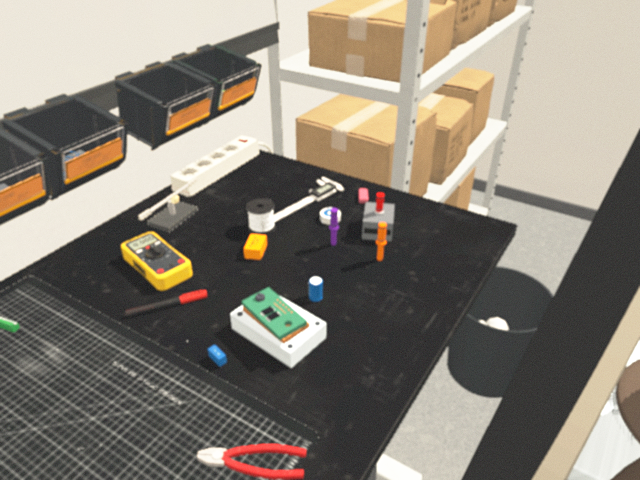

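The top view shows the red pin at (406,247) in the grey stand, and the white base with the green board at (225,248), pivot end up at (224,228). Next I take close-ups with the wrist camera.

```bash
python3 - <<'E'
from h import *
W,K,d=T("top"); print(onplane(W,K,d,[[225,248]],.04),onplane(W,K,d,[[403,247]],.04),onplane(W,K,d,[[406,246]],.076+.004),onplane(W,K,d,[[224,228],[230,285-13]],.05))
print(np.round(optics.camera_model("wrist")["mount"],3),cam("wrist")[1])
st=onplane(W,K,d,[[403,247]],.04)[0]; b=onplane(W,K,d,[[225,248]],.04)[0]
s=telemetry.read_state()
for n,p in(("b",b),("s",st)):
    robot.goto([p[0]-.05,p[1],.26],[180,0,180 if 0 else 166.9])
    Wm,K,d=T("wrist"); im=optics.snapshot("wrist"); cv2.imwrite(f"pics/w_{n}.png",im); np.save(f"W_{n}.npy",Wm)
    print(n,telemetry.read_state()["t"],proj(Wm,K,d,[p]))
    for t in("pin_head","base","stand"):
        print(t,[(np.round(r["extent"]).tolist(),round(r["confidence"],2)) for r in optics.find_in("wrist",t)])
E
```

```text
[[0.55907249 0.16242704 0.04      ]] [[ 0.56231075 -0.16414182  0.04      ]] [[ 0.5629667  -0.16219014  0.08      ]] [[0.59508543 0.16288261 0.05      ]
 [0.51551425 0.15104773 0.05      ]]
[[-0.001 -0.951 -0.309  0.079]
 [ 1.    -0.001 -0.001  0.   ]
 [ 0.001 -0.309  0.951 -0.143]
 [ 0.     0.     0.     1.   ]] [[347.64826069   0.         317.11881494]
 [  0.         347.64826069 240.32813805]
 [  0.           0.           1.        ]]
b 2.825 [[326.29793624 249.47318628]]
pin_head [([54.0, 319.0, 38.0, 31.0], 0.82), ([143.0, 333.0, 40.0, 40.0], 0.8), ([106.0, 261.0, 46.0, 32.0], 0.6), ([329.0, 244.0, 76.0, 111.0], 0.17)]
base [([330.0, 242.0, 75.0, 111.0], 0.91)]
stand [([74.0, 302.0, 89.0, 74.0], 0.66), ([415.0, 257.0, 16.0, 28.0], 0.51)]
s 4.2667 [[325.75412379 248.80513213]]
pin_head [([414.0, 274.0, 28.0, 35.0], 0.92), ([327.0, 258.0, 16.0, 31.0], 0.77), ([396.0, 194.0, 27.0, 23.0], 0.74)]
base [([600.0, 181.0, 74.0, 111.0], 0.94)]
stand [([326.0, 245.0, 87.0, 76.0], 0.75)]
```

View pics/w_b.png

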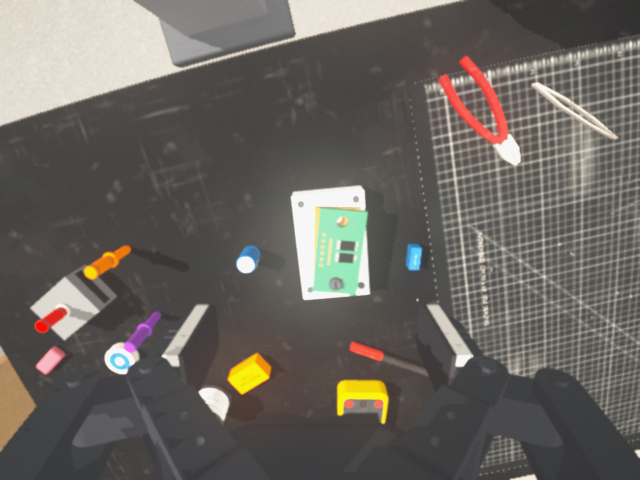

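View pics/w_s.png

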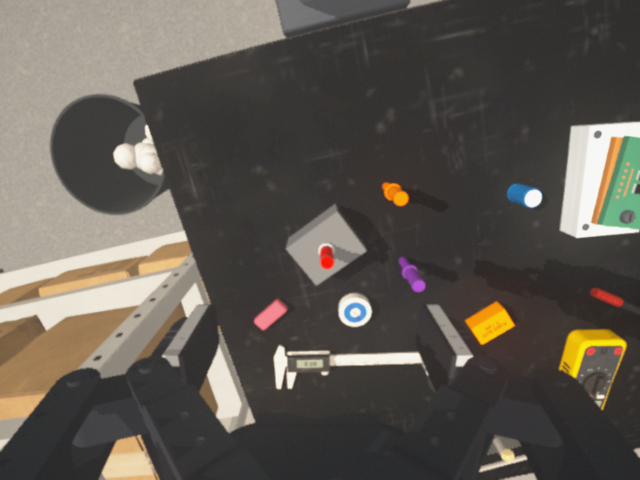

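The close-ups confirm the layout. The base hole on the green board is at about (342,221), the pivot screw at (336,284), and the pin head at (327,261) in the stand view. Now I compute poses.

```bash
python3 - <<'E'
from h import *
_,K,d=cam("wrist")
Wb=np.load("W_b.npy"); Ws=np.load("W_s.npy")
im=cv2.imread("pics/w_b.png"); sub=np.zeros(im.shape[:2],np.uint8); sub[170:315,275:385]=1
m=((im.max(2)>150)&(sub>0)).astype(np.uint8); g=((im[...,1].astype(int)-im[...,2]>30)&(sub>0)).astype(np.uint8)
def rect(m,W,z):
    m=cv2.morphologyEx(m,cv2.MORPH_CLOSE,np.ones((5,5),np.uint8))
    c=max(cv2.findContours(m,0,2)[0],key=cv2.contourArea)
    p=onplane(W,K,d,c[:,0],z)[:,:2].astype(np.float32)*1000
    r=cv2.minAreaRect(p); return r,cv2.boxPoints(r)
print(rect(m|g,Wb,.03)); print(rect(g,Wb,.05))
P=onplane(Wb,K,d,[[342,221],[336,284]],.05); print("hole,pivot",P, np.linalg.norm(P[0]-P[1]))
print("camera",Wb[:3,3])
ims=cv2.imread("pics/w_s.png"); h=cv2.cvtColor(ims,cv2.COLOR_BGR2HSV)
r=((h[...,0]<6)|(h[...,0]>174))&(h[...,1]>200)&(h[...,2]>100); r[:,:310]=0;r[:,345:]=0;r[:235]=0;r[275:]=0
ys,xs=np.nonzero(r); print(xs.min(),xs.max(),ys.min(),ys.max())
print("head top",onplane(Ws,K,d,[[327.5,263]],.08),"collar?",onplane(Ws,K,d,[[326,246]],.044))
print("orange,purple,reel",onplane(Ws,K,d,[[401,199],[418,285],[355,310]],.076))
for w in (ims[225:285,280:375],im[180:310,280:380]): pass
cv2.imwrite("pics/c.png",np.hstack([cv2.resize(im[180:310,280:380],(460,598),interpolation=2),cv2.resize(ims[195:291,285:371][:, :],None,fx=3.9,fy=6.23)[:598]][:1]))
E
```

```text
(((559.1246337890625, 169.4440155029297), (82.6563949584961, 131.75119018554688), 82.27066040039062), array([[488.28918 , 137.35115 ],
       [618.8434  , 119.631454],
       [629.9601  , 201.53688 ],
       [499.40588 , 219.25658 ]], dtype=float32))
(((562.4346313476562, 175.56532287597656), (50.67592239379883, 97.61908721923828), 71.37435913085938), array([[508.08893, 167.14339],
       [600.5953 , 135.96547],
       [616.78033, 183.98726],
       [524.274  , 215.16518]], dtype=float32))
hole,pivot [[0.52836713 0.18589353 0.05      ]
 [0.59781204 0.16461589 0.05      ]] 0.07263149463097524
camera [0.43156987 0.18166941 0.40282842]
321 332 248 267
head top [[ 0.56339071 -0.16356817  0.08      ]] collar? [[ 0.55780801 -0.16295832  0.044     ]]
orange,purple,reel [[ 0.51677175 -0.08115128  0.076     ]
 [ 0.61024013 -0.07760197  0.076     ]
 [ 0.62391033 -0.14696939  0.076     ]]
```

View pics/c.png

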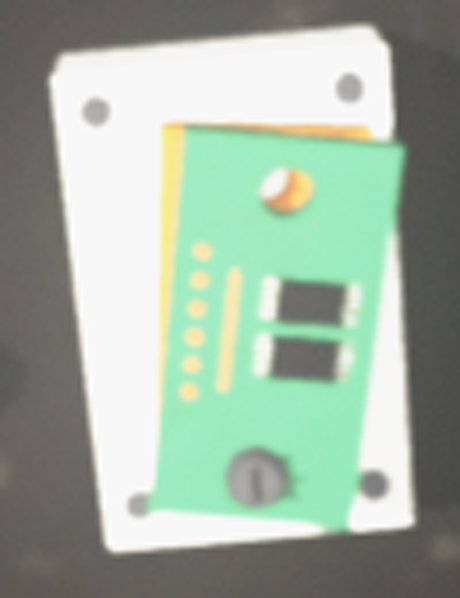

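The crop shows the green board swung to base +y, with the brown board less so. The base screws and pivot screw are clear. Pivot is about (.595,.165), base yaw −7.7°, green hole about (.528,.186). Now I grasp the pin.

```bash
python3 - <<'E'
from h import *
_,K,d=cam("wrist"); Wb=np.load("W_b.npy")
q=lambda c:np.array(c,float)/4.6+[280-.4,180-.4]
S=onplane(Wb,K,d,q([[96,111],[349,88],[373,485],[140,505]]),.03)[:,:2]
P=onplane(Wb,K,d,q([[257,478]]),.056)[0,:2]; H=onplane(Wb,K,d,q([[286,191]]),.05)[0,:2]
c=S.mean(0); a=(S[2]+S[3]-S[0]-S[1]); a/=np.linalg.norm(a); ang=np.degrees(np.arctan2(a[1],a[0]))
print(S,"centre",c,"ang",ang,"pivot from screws",c+.035*a,"pivot seen",P,"hole",H,np.linalg.norm(H-P))
Y=180+ang
claw.gripper_to(.045,40)
robot.goto([.5633,-.163,.115],[180,0,Y]); robot.movel([.5633,-.163,.050],.06)
claw.gripper_to(.0,40); s=telemetry.read_state(); print(s["width"],s["gripper_force"],s["force"])
robot.movel([.5633,-.163,.15],.1); s=telemetry.read_state(); print(s["width"],s["force"],s["wrist_torque"],s["t"])
robot.goto([H[0],H[1],.13],[180,0,Y]); robot.pause(.3)
W,K,d=T("wrist"); np.save("W_c.npy",W); cv2.imwrite("pics/w_c.png",optics.snapshot("wrist")); s=telemetry.read_state();print(s["tool_pos"],s["ee_rot"],s["force"],s["wrist_torque"],s["t"])
tp=np.array(s["tool_pos"]); print(proj(W,K,d,[tp-[0,0,.046],[*H,.05],[*P,.056],tp-[0,0,.006]]))
np.save("geo.npy",np.r_[P,H,c,ang])
E
```

```text
[[0.50457504 0.14596586]
 [0.51266094 0.20552658]
 [0.61514793 0.19173083]
 [0.60714414 0.13225824]] centre [0.55988201 0.16887038] ang -7.639268238809924 pivot from screws [0.59457138 0.16421763] pivot seen [0.59428133 0.16446239] hole [0.52844289 0.18563542] 0.06915921594851822
0.01272458752466234 38.95453870296478 [-0.96512718  0.3824217   2.59471917]
0.013152828475951412 [ 0.29948893 -0.45524749 -0.19456677] [-0.03932143  0.01261213  0.02835573] 8.3167
[0.52872194 0.18496395 0.13006549] [-1.79999754e+02  8.62857994e-03  1.72292305e+02] [-0.47632763  0.37083649 -0.66136091] [-0.00659935  0.02248583 -0.00591468] 9.9833
[[317.36523157 268.97859754]
 [318.28745268 249.0615503 ]
 [301.61044636 340.01009957]
 [317.36586967 301.3529552 ]]
```

View pics/w_c.png

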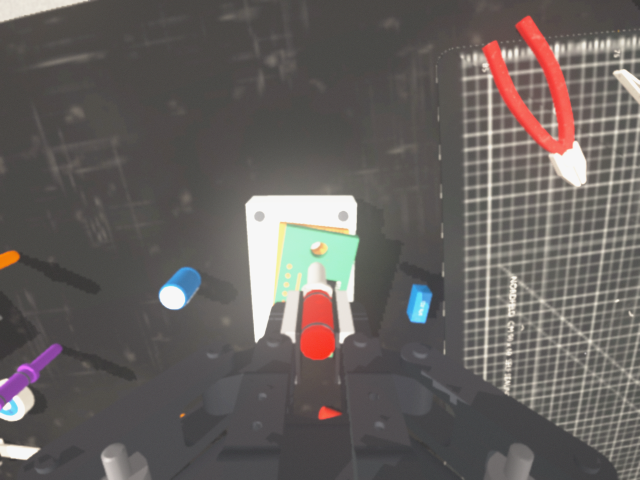

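Pin held upright, tip at about (317,266). The hole is at about (318,248), both within a few pixels of prediction. I check it in a crop.

```bash
python3 - <<'E'
from h import *
im=cv2.imread("pics/w_c.png"); cv2.imwrite("pics/c2.png",cv2.resize(im[225:300,275:365],None,fx=8,fy=8,interpolation=2))
E
```

```text
(no output)
```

View pics/c2.png

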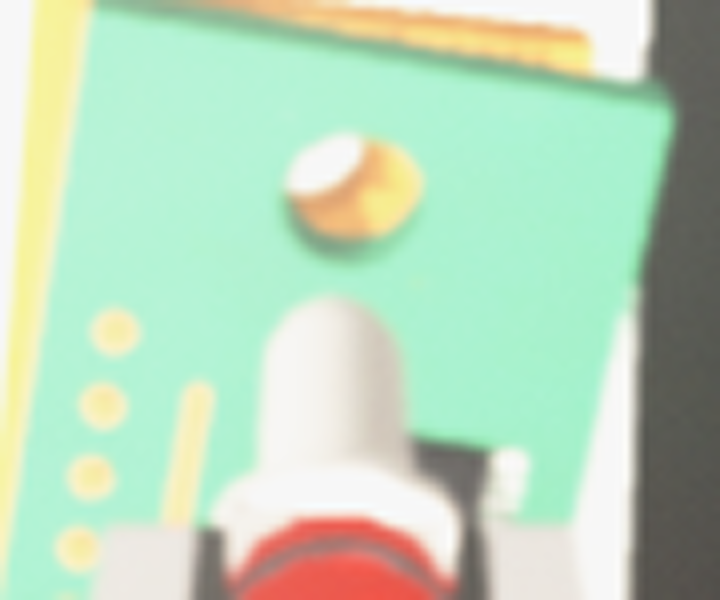

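```bash
cat >> h.py <<'E'
L=.046
class Mv:
    def __init__(s): s.off=np.zeros(3); s.tare()
    def tare(s): s.f0=np.mean([telemetry.read_state()["force"] for _ in range(3)],0)
    def st(s):
        r=telemetry.read_state(); return np.array(r["tool_pos"]),np.array(r["force"])-s.f0,r["t"]
    def to(s,p,v=.03,fix=0):
        "TCP actual to p; fix extra correcting moves"
        p=np.array(p,float)
        robot.movel(p+s.off,v)
        for _ in range(fix):
            robot.pause(.1); s.off+=np.clip(p-s.st()[0],-.001,.001); robot.movel(p+s.off,.03)
    def down(s,xy,z0,z1,step=.001,fmax=6.,v=.02):
        "step tip down from z0 to z1; returns tip z, force, whether stopped"
        z=z0
        while z>z1+1e-6:
            z=max(z-step,z1); s.to([*xy,z+L],v); t,f,_=s.st()
            if f[2]>fmax: return t[2]-L,f,True
        return t[2]-L,f,False
E
python3 - <<'E'
from h import *
g=np.load("geo.npy"); W=np.load("W_c.npy"); _,K,d=cam("wrist")
H=onplane(W,K,d,[[318.7,249.2]],.05)[0,:2]; print("H",H,g[2:4])
yb=np.array([np.sin(np.radians(-g[6]))*1,np.cos(np.radians(g[6]))])
H=(H+g[2:4])/2; xy=H+.0006*yb
m=Mv(); m.to([*xy,.054+L],.05,fix=2); print(m.st(),m.off); m.tare()
z,f,c=m.down(xy,.054,.0425); print(z,f,c,m.st()[0]-[*xy,0],m.st()[2])
np.save("off.npy",np.r_[m.off,m.f0,xy])
E
```

```text
H [0.52857974 0.18590011] [0.52844289 0.18563542]
(array([0.52863552, 0.18633826, 0.09994029]), array([0.5840244 , 0.04664527, 0.618439  ]), 11.4333) [-8.40659285e-06 -4.35836572e-05 -9.25815473e-05]
0.04243092640547201 [ 0.86218985 -0.27869719 -1.32160873] False [ 4.02037839e-05 -4.80899161e-05  8.84309264e-02] 14.4333
```

```bash
cat >> h.py <<'E'
g=np.load("geo.npy"); A=np.array([np.cos(np.radians(g[6])),np.sin(np.radians(g[6]))]); Yb=np.array([-A[1],A[0]])
PV=np.array([.5944,.1643]); PIN=.0006
def arc(y,dx=0.): return PV-(np.sqrt(.07**2-y*y)-dx)*A+(y+PIN)*Yb
E
python3 - <<'E'
from h import *
o=np.load("off.npy"); m=Mv(); m.off=o[:3]; m.f0=o[3:6]
y=(m.st()[0][:2]-PV)@Yb-PIN; print("y now",y, m.st()[0][:2]-arc(y))
dx=(m.st()[0][:2]-arc(y))@A; print("dx",dx)
for yt in (.0075,.006,.009,.0045,.003,.0015):
    n=max(2,int(abs(yt-y)/.002)); 
    m.to([*arc(yt,dx*(0.5)),.0418+L],.02); p,f,t=m.st(); print("drag",yt,f.round(1),((p[:2]-arc(yt))*1e3).round(2)); y=yt
    z,f,c=m.down(arc(yt,dx*.5),.0418,.0365,.0008,5.); print(" down",round(z*1e3,2),f.round(1),c,m.st()[2])
    if not c or z<.0375: break
    m.to([*arc(yt,dx*.5),.0418+L],.02)
E
```

```text
y now 0.012475952020036148 [ 0.00076094 -0.00010206]
dx 0.0007677551624790277
drag 0.0075 [ 0.9  0.  -0.7] [ 0.55 -0.43]
 down 36.4 [ 2.1 -0.3  1.1] False 16.5917
```

```bash
python3 - <<'E'
from h import *
o=np.load("off.npy"); m=Mv(); m.off=o[:3]; m.f0=o[3:6]; dx=.0004
z,f,c=m.down(arc(.0075,dx),.0365,.0318,.0008,5.); print(z,f.round(1),c)
if not c:
    m.to([*arc(.004,dx),.0318+L],.02); print(m.st()[1].round(1)); m.to([*arc(0,dx),.0318+L],.02,fix=1); print(m.st()[1].round(1),m.st()[0][:2]-arc(0,dx))
    z,f,c=m.down(arc(0,dx),.0318,.0262,.0006,5.); print("bore",z,f.round(1),c)
    W,K,d=T("wrist"); cv2.imwrite("pics/w_d.png",optics.snapshot("wrist")); print(m.st()[2])
np.save("off.npy",np.r_[m.off,m.f0,0,0])
E
```

```text
0.031685736872585565 [ 3.3 -1.1  1.1] False
[ 4.1  0.1 -0.2]
[ 4.6 -1.8 -0.5] [-6.89299306e-05 -7.20604205e-05]
bore 0.02621337137714301 [ 3.9 -2.3  2.4] False
21.6667
```

```bash
python3 - <<'E'
from h import *
o=np.load("off.npy"); m=Mv(); m.off=o[:3]; m.f0=o[3:6]
p=arc(0,.0004).copy(); z=.0262
for i in range(40):
    f=m.st()[1]; p+=np.clip(f[:2]*.00008,-.0003,.0003)*(np.linalg.norm(f[:2])>1.5)
    z-=.0007; m.to([*p,z+L],.02); q,f,t=m.st()
    print(round((q[2]-L)*1e3,2),f.round(1),((q[:2]-arc(0,.0004))*1e3).round(2))
    if f[2]>9 or z<.0125: break
print(t); np.save("off.npy",np.r_[m.off,m.f0,p])
cv2.imwrite("pics/w_e.png",optics.snapshot("wrist")); cv2.imwrite("pics/scene1.png",optics.snapshot("scene"))
a=cv2.imread("pics/w_e.png")[200:400,200:440]; b=cv2.imread("pics/scene1.png")[230:380,220:340]
cv2.imwrite("pics/v1.png",np.hstack([cv2.resize(a,(480,400)),cv2.resize(b,(320,400))]))
E
```

```text
25.34 [ 3.7 -1.5  1.3] [0.08 0.28]
24.56 [3.3 0.3 0.3] [0.19 0.16]
23.78 [ 1.3 -1.1 -0.5] [0.31 0.15]
23.11 [ 0.5 -0.6 -1.6] [0.43 0.02]
22.46 [ 0.2 -1.7  0.1] [0.53 0.05]
21.86 [ 0.5  0.3 -1.1] [ 0.68 -0.06]
21.21 [-0.9 -0.7 -0.6] [ 0.79 -0.05]
20.54 [ 0.1 -1.3 -1. ] [ 0.93 -0.09]
19.85 [-0.9  0.4 -0.6] [ 0.94 -0.12]
19.14 [ 1.1  0.3 -0.9] [ 0.93 -0.11]
18.45 [ 0.1  0.3 -1.1] [ 0.94 -0.08]
17.73 [-0.9 -1.  -0.2] [ 0.93 -0.14]
17.05 [-0.1  0.6 -0.3] [ 0.94 -0.11]
16.32 [ 0.2 -0.6 -1.5] [ 0.93 -0.13]
15.65 [ 0.  -0.4  0.4] [ 0.94 -0.1 ]
14.93 [-0.4 -0.1 -0.2] [ 0.91 -0.12]
14.35 [ 0.6 -0.2  0.4] [ 1.09 -0.07]
14.18 [-1.8 -1.2  6.1] [ 1.16 -0.01]
14.03 [-3.9 -0.6 11.9] [1.21 0.07]
26.4167
```

View pics/v1.png

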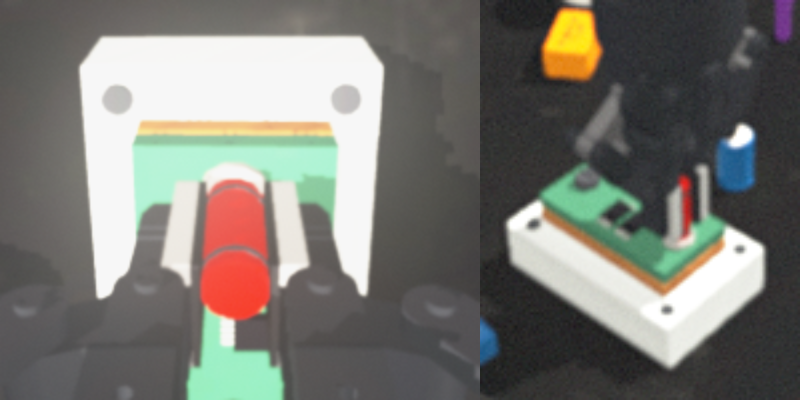

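The boards are in line and the collar is seated, with a contact force of 12 N at 14.0 mm. I release, retract and check.

```bash
python3 - <<'E'
from h import *
p=np.array(telemetry.read_state()["tool_pos"])
claw.gripper_to(.045); robot.pause(.2)
robot.movel([p[0],p[1],.15],.08); robot.movel([p[0]-.06,p[1],.2],.15); robot.pause(.2)
cv2.imwrite("pics/w_f.png",optics.snapshot("wrist")); cv2.imwrite("pics/scene2.png",optics.snapshot("scene")); print(telemetry.read_state()["t"])
a=cv2.imread("pics/w_f.png")[150:350,200:440]; b=cv2.imread("pics/scene2.png")[230:380,220:340]
cv2.imwrite("pics/v2.png",np.hstack([cv2.resize(a,(480,400)),cv2.resize(b,(320,400))]))
E
```

```text
29.3833
```

View pics/v2.png

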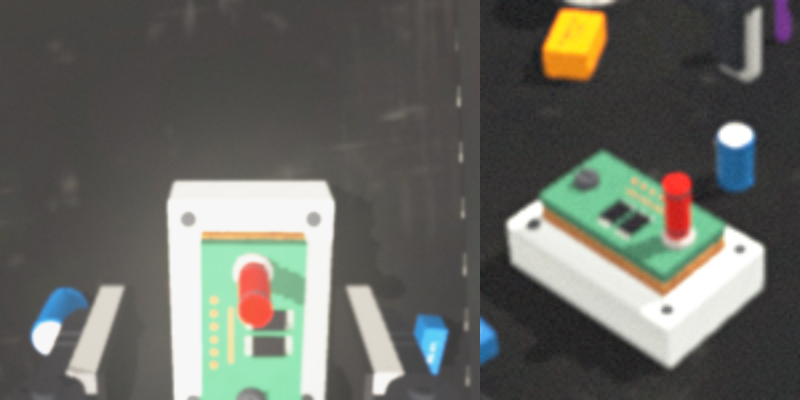

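The pin stands upright with its collar flush on the green board, and the capacitor and relay show no sign of being moved. I hand in.

```bash
python3 -c "
from plant import workorder; print(workorder.hand_in())"
```

```text
the job is handed in; nothing more can be done
None
```

The red pin is home through both boards in the base bore, with its collar flush on the green board and released. The job was handed in with about 30 s on the robot's clock; no verdict came back.

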